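Turn the bead tray round in its case

ROBOT

A 7-joint arm with a two-finger parallel gripper is mounted at the origin on the work surface. World frame = base frame: x ahead of the robot, y to its left, z up, the work surface at z = 0. Lengths are in m, angles in rad, forces in N, time in s.
With the tool pointing down it reaches from about 0.35 to 0.9 m from the base axis. Payload 7.2 kg.
Tool frame: the origin (TCP) lies between the finger pads; the fingertips stand 25 mm ahead of it and the grasp point (between the pads) lies 6 mm ahead of it; z points along the fingers, y is the direction in which the jaws open and shut (so a half turn about z gives the same grasp; the last joint's range is limited). The gripper opens to 88 mm and grips with 3 to 60 N. Pads are 20 mm wide; open, the fingers measure 115 mm over their backs; the gripper's body (75 mm by 178 mm) begins 61 mm behind the grasp point.
Start: joints at [-1.247, 0.411, -0.013, 1.596, 0.006, 1.134, -0.082], TCP at [0.239, 0.578, 0.248] pointing down, gripper open.
Joint ranges: [-2.95, 2.95], [-0.29, 1.99], [-1.47, 1.44], [0.14, 2.54], [-1.03, 4.17], [0.13, 1.85], [-2.86, 2.86]. Speed limits (rad/s): [2.39, 2.39, 3.01, 3.01, 3.14, 3.14, 3.14].

INTERFACE

Orientations are given as a 3x3 rotation matrix whose columns are the frame's x, y, z axes.
In Python, from station import r gives the robot as it stands. The module is installed in compiled form; this text tells all that it offers.
- The arm moves only by the tool servo_tool, never from a script. Its argument "rows" is a list of rows, each a list of 2 entries, a list of its own where there are three numbers: the shift along the tool's x, y, z in mm, then the turn about the tool's z in rad. A call has 1 to 10 rows; each row is the pose to reach, as a shift and turn from the pose commanded when the call began, along the tool's axes at that moment; what a row does not reach only later rows make up. A row lasts 1/10 s, in which the tool goes at most 50 mm and 8.59 degrees, less where a joint would pass 70% of its speed; a pose out of reach is approached as far as the arm can. A call with a gripper value outside its range is refused whole. "hand" is the gripper's target within -1 to 1 (fully open at 1, half-way at 0, shut at -1), set as the call begins (left out, the last holds). The fingers move at their own pace and stop on an object; "newtons" is the grip in N (left out, the last holds). Time passes only in rows, so rows that repeat a pose let the fingers close. It gives the time, the measured TCP pose, the force and the opening at its end, in the units of the state.
- r.sense(): the state, without advancing time (a new reading comes with each control period).
- r.get_image(name): name is "scene" or "top" or "wrist"; returns a dict with "image" (384x512x3 uint8, red, green, blue), "depth" (384x512 float32, m along the optical axis (not along the pixel's ray), 0 where there is no reading), "intrinsics" (3x3 intrinsics, pixels), "extrinsics" (4x4, takes a point from world to camera coordinates); the wrist camera has in their place "hand_eye" (4x4, takes a point from camera to tool coordinates, whose origin is the TCP and whose axes are the flange's). Camera axes: x right, y down, z forward; pixel columns grow to the right and rows downward; lengths in m; the calibration is good to about 2 mm. A picture is of the moment at which its call begins: read the wrist's pose just before it.
- r.job_done(): hands the job in, once; it reports no verdict.
The state is a dict: "clock": time; "q": joint angles; "joint_velocities": joint speeds; "joint_efforts": joint torques, N m; "eef_pos": TCP position; "ee_rot": TCP orientation; "wrist_force": force on the tool from outside, world axes, zero at the start; "torque": the same for the moment, N m; "finger_gap": finger opening in m.
Only numpy, scipy, OpenCV 4.12 (cv2) and the standard library are available. Lean on these libraries where they do the work, as an engineer would, in place of code of your own. Each camera call takes 0.05 s, during which the arm holds its last target. There are 200 camera calls.

TASK

Two wooden bead cases lie on the table, a wide one and a narrow one, each with a sliding tray. The tray of the wide case was put away back to front: slide it right out of its case, turn it end for end and slide it fully home again from the other end, right way up, so that its grip sticks out on the robot's left, as on the narrow case. Let go of it there, and leave the narrow case's tray, the bead cube and the dish where they are.

Things in the scene. Friction and masses are not known exactly. Their poses are not given: they have to be found in the camera images.
- wide_case: Wide wooden sleeve fixed to the table, nearer or farther than the narrow one. Outside 112 wide (x), 100 long (y), 46 high; tunnel open at both ends (y = -50, +50), 100 wide, its floor 5 and roof underside 40 mm above the table. Origin: centre of underside. Its y axis runs along the tunnel to the robot's left, within 12 degrees.
- wide_tray: Its loose tray, rigid, 150-290 g, golden beads fixed in it. Trough 86 wide (x), 100 long (y -50 to 50), 22 high. End plate at y -58 to -50, 108 wide, 41 high, stops against the case's end when home. Origin: centre of trough's underside. Starts on the case's floor, 1 to 9 mm short of home, axes as the case's, so the grip is on the right (-y).
- wide_tray_grip (a point): Point in the tray's grip, a darker wooden block on the end plate: 22 across (x), 44 long (tray y -102 to -58), from the tray's underside level to 40 mm above it (5 to 45 above the table at the start). The point is at tray (0, -80, 26) mm, axes as the tray's. Take it from above across the 22 mm, firmly: the weight lies 60 to 70 mm away.
- narrow_case: Narrow sleeve, fixed, leave alone: 62 wide (x) outside, 100 long (y), 46 high. Origin: centre of underside; y along its tunnel, to the robot's left. It lies beside the wide case, their middles 150 to 175 mm apart in x.
- narrow_tray: The narrow case's tray, loose, home in its case with its grip on the left; leave alone. End plate 58 mm wide, grip as the wide tray's. Origin: centre of the underside of its trough.
- bead_cube: Golden bead cube, 74 mm, loose, standing beyond the cases; leave alone. Origin: centre of its underside.
- dish: Round wooden dish, 80 mm across, 28 mm high, loose, beyond the cases; leave alone. Origin: centre of its underside.
Not all that is in view belongs to the job. What is shaped like the wide_tray but purple is not meant. What is shaped like the wide_case but purple is not meant.

How it is judged:
By the outcome, as a careful person would: the job done as asked, in the order asked, and still so for the second after the job is handed in, with the robot touching nothing.
It also fails if it takes over 48 s, if anything falls off the work surface, if the arm or the gripper's body presses on something with over 40 N, if the wrist force passes 120 N, or if a joint passes its speed limit or range.

## Working session

There is one attempt and no reset: what is moved stays moved. The work goes in short steps, Python scripts to look and compute and a tool call to move; the robot and the scene stay as the last step left them, time stands still between calls to the robot, and variables do not carry over. Pictures are saved under pics/ and viewed, about 8 in all and at most 12, crops included, and the job is handed in when it is done.

Besides the shell and the picture viewer there is one more tool, called as name(argument=value, ...) on one line, values as JSON. servo_tool: Moves the arm, as the interface text tells. Its arguments: {"type":"object","properties":{"rows":{"type":"array","items":{"type":"array"}},"hand":{"type":"number"},"newtons":{"type":"number"}},"required":["rows"]}

```bash
mkdir -p pics; cat > h.py <<'E'
import numpy as np, cv2
from station import r
def snap(n,f=None):
    s=r.sense(); d=r.get_image(n)
    if f: cv2.imwrite('pics/'+f,d['image'][:,:,::-1])
    K=d['intrinsics']
    if 'extrinsics' in d: T=np.linalg.inv(d['extrinsics'])
    else:
        W=np.eye(4);W[:3,:3]=s['ee_rot'];W[:3,3]=s['eef_pos'];T=W@d['hand_eye']
    return d,np.array(K),T
def cloud(d,K,T):
    v,u=np.mgrid[:384,:512];z=d['depth']
    P=np.stack([(u-K[0,2])/K[0,0]*z,(v-K[1,2])/K[1,1]*z,z],-1)
    return P@T[:3,:3].T+T[:3,3]
def st():
    s=r.sense();print(s['clock'],np.round(s['eef_pos'],4),np.round(s['ee_rot'],3).tolist(),np.round(s['q'],3),s['wrist_force'],s['finger_gap'])
E
python3 - <<'E'
from h import *
st()
a,K,T=snap('top','top.png');b,K2,T2=snap('scene','scene.png')
np.savez('top.npz',im=a['image'],P=cloud(a,K,T),K=K,T=T)
print(K,T)
cv2.imwrite('pics/both.png',np.hstack([cv2.resize(x['image'],(400,300))[:,:,::-1] for x in(a,b)]))
E
```

```text
0.0 [0.2385 0.5772 0.2468] [[-0.924, 0.382, -0.0], [0.382, 0.924, -0.002], [-0.0, -0.002, -1.0]] [-1.247  0.412 -0.013  1.597  0.006  1.134 -0.082] [-0.17270163  0.29828859  0.13206586] 0.08779097334947034
[[372.01898414   0.         255.21641208]
 [  0.         372.01898414 195.51951452]
 [  0.           0.           1.        ]] [[-0.00691414 -0.99052555  0.13715438  0.42431384]
 [-0.99994115  0.00799517  0.00733251 -0.04833276]
 [-0.00835961 -0.13709561 -0.99052254  0.94107597]
 [ 0.          0.          0.          1.        ]]
```

View pics/top.png

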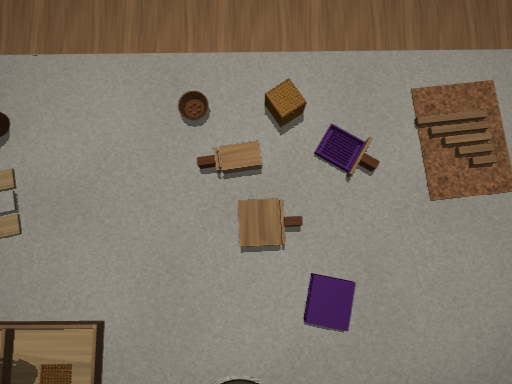

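View pics/scene.png

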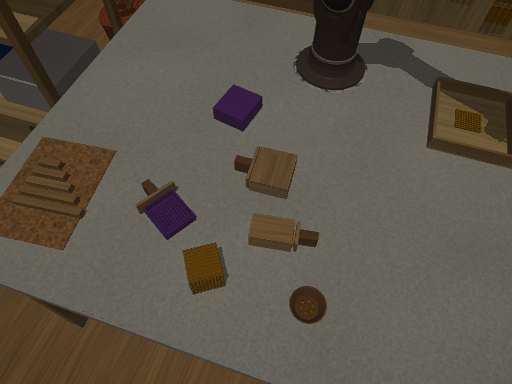

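Scene: the wide case (golden-brown) is at top (262,222), with its grip at (293,221) on the right. The narrow case is at (240,157), with its grip on the left at (206,160). The decoys are the purple tray (343,150) and the purple case (330,302). The wooden case at (262,222) fits: it's the wide wooden one with its grip on the right.

```bash
python3 - <<'E'
from h import *
z=np.load('top.npz');P=z['P'];im=z['im']
hsv=cv2.cvtColor(im,cv2.COLOR_RGB2HSV)
def rect(m,n):
    X=P[m][:,:2]*1000
    c,s,a=cv2.minAreaRect(X.astype(np.float32)); print(n,len(X),np.round(c,1),np.round(s,1),round(a,2),'zmed',np.median(P[m][:,2]))
v,u=np.mgrid[:384,:512]
def roi(u0,u1,v0,v1): return (u>=u0)&(u<=u1)&(v>=v0)&(v<=v1)
Z=P[...,2]
print('table',np.median(Z[250:280,150:220]))
for n,R in (('wide',roi(228,282,185,260)),('narrow',roi(216,270,135,178))):
    m=R&(Z>.040)&(Z<.055); rect(m,n)
g=roi(286,310,205,235)&(Z>.035); rect(g,'grip')
for vv in (205,221,240): print(np.round(Z[vv,270:310:2]*1000).astype(int), np.round(P[vv,270:310:2,1]*1000).astype(int))
print(im[221,290:300].tolist(),im[221,265].tolist())
c=im[130:260,180:390]; cv2.imwrite('pics/crop.png',cv2.resize(c,None,fx=3.8,fy=3.8,interpolation=cv2.INTER_CUBIC)[:,:,::-1])
E
```

```text
table -0.0002892205987585772
wide 2019 [484.5 -54.9] [111.9 108.1] 2.51 zmed 0.045578450979665286
narrow 1057 [648.6   1.6] [ 62.4 113.4] 8.11 zmed 0.04537315798494845
grip 162 [467.6 -96.7] [ 32.8 125.5] 27.17 zmed 0.04454858242234089
[48 46 44 47 45 44 48  1 -2 -3 -5  4  2 -1 -2  0  0 -2 -3  2] [ -77  -82  -87  -92  -97 -102 -106 -114 -120 -125 -130 -134 -140 -145
 -150 -155 -160 -165 -171 -175]
[46 46 46 44 41 24 45 42 44 46 45 43 42 43 44 47 45 -3  4 -1] [ -77  -82  -86  -91  -96 -102 -106 -111 -115 -120 -125 -130 -135 -140
 -144 -149 -154 -165 -169 -174]
[43 48 44 47 45 45 48 46  2  0  0 -1 -3 -1  1  0 -2 -3 -2  0] [ -76  -81  -86  -91  -95 -100 -105 -110 -118 -123 -128 -133 -138 -143
 -148 -153 -158 -163 -168 -173]
[[85, 53, 31], [85, 52, 32], [86, 52, 32], [87, 52, 32], [87, 53, 33], [85, 52, 32], [84, 51, 31], [85, 52, 32], [86, 52, 33], [86, 52, 32]] [128, 98, 66]
```

View pics/crop.png

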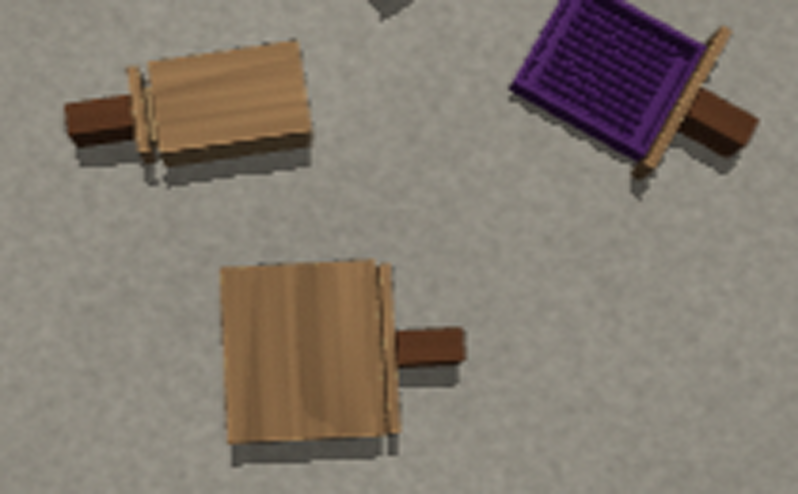

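Crop confirmed: the wide wooden case is at crop (305,350) and its dark grip at crop (430,347). I'm moving to hover over it, turning towards the wrist pose that leaves room for the half turn.

servo_tool(rows=[[[-30,-34,0],0.14],[[-60,-67,0],0.28],[[-90,-101,0],0.42],[[-120,-134,0],0.56],[[-150,-168,0],0.7],[[-180,-202,0],0.84],[[-210,-235,0],0.98],[[-240,-269,0],1.12],[[-270,-302,0],1.26],[[-300,-336,0],1.4]], hand=0.2)

```text
clock: 1.1
eef_pos: [0.3877, 0.1508, 0.2477]
ee_rot: [[0.225, 0.974, 0.0], [0.974, -0.225, 0.0], [0.0, -0.0, -1.0]]
wrist_force: [0.6, 0.2, 0.6]
finger_gap: 0.0528
```

```bash
cat > go.py <<'E'
# print tool-axes shift (mm) and turn to reach world x,y,z, tool-y heading(deg)
import sys
from h import *
def to(x,y,z,h):
    s=r.sense();R=s['ee_rot'];d=R.T@(np.array([x,y,z])-s['eef_pos'])*1000
    hd=np.degrees(np.arctan2(R[1,1],R[0,1]));t=np.radians(hd-h)
    print('shift',np.round(d,1),'turn',round(t,3),'heading',round(hd,2))
if __name__=='__main__': st();to(*map(float,sys.argv[1:]))
E
python3 go.py .487 -.133 .2 -177.5
python3 - <<'E'
from h import *
z=np.load('top.npz');P=z['P'];im=z['im'];K=z['K'];T=z['T']
hsv=cv2.cvtColor(im,cv2.COLOR_RGB2HSV).astype(int)
v,u=np.mgrid[:384,:512]
m=(u>280)&(u<306)&(v>208)&(v<235)&(P[...,2]>.035)&(hsv[...,2]<105)
X=(P[m][:,:2]*1000).astype(np.float32);print('grip',cv2.minAreaRect(X))
m=(u>230)&(u<279)&(v>185)&(v<260)&(P[...,2]>.035)
X=(P[m][:,:2]*1000).astype(np.float32);print('roof',cv2.minAreaRect(X),X.min(0),X.max(0))
E
```

```text
1.1 [0.3877 0.1508 0.2477] [[0.225, 0.974, 0.0], [0.974, -0.225, 0.0], [0.0, -0.0, -1.0]] [-0.882  0.033  0.41   2.089 -0.016  1.022 -0.69 ] [0.62950206 0.23342883 0.56484595] 0.05275565994012962
shift [-254.3  160.5   47.5] turn 2.871 heading -12.98
grip ((468.2808532714844, -95.70867919921875), (34.97374725341797, 124.44725036621094), 27.165626525878906)
roof ((482.3366394042969, -50.229164123535156), (115.7685546875, 98.62346649169922), 2.5076050758361816) [424.31384 -96.98126] [5.421627e+02 2.814085e-01]
```

servo_tool(rows=[[[-25,16,5],0.14],[[-51,32,9],0.28],[[-76,48,14],0.42],[[-102,64,19],0.56],[[-127,80,24],0.7],[[-152,96,28],0.84],[[-178,112,33],0.98],[[-203,128,38],1.12],[[-229,144,43],1.26],[[-254,160,47],1.4]])

```text
clock: 2.1
eef_pos: [0.4881, -0.1315, 0.2002]
ee_rot: [[0.998, -0.056, -0.0], [-0.056, -0.998, 0.0], [-0.0, -0.0, -1.0]]
wrist_force: [0.6, 0.6, -0.7]
finger_gap: 0.0526
```

servo_tool(rows=[[[0,0,0],0.14],[[0,0,0],0.28],[[0,0,0],0.42],[[0,0,0],0.56],[[0,0,0],0.7],[[0,0,0],0.84],[[0,0,0],0.98],[[0,0,0],1.12],[[0,0,0],1.26],[[0,0,0],1.4]])

```text
clock: 3.1
eef_pos: [0.4879, -0.1302, 0.2005]
ee_rot: [[0.115, -0.993, -0.0], [-0.993, -0.115, 0.0], [-0.0, 0.0, -1.0]]
wrist_force: [0.4, -0.7, -0.0]
finger_gap: 0.0524
```

```bash
python3 go.py .487 -.133 .2 -177.5
python3 - <<'E'
from h import *
a,K,T=snap('wrist','w1.png')
np.savez('w1.npz',im=a['image'],P=cloud(a,K,T),K=K,T=T); print(K,np.round(T,3))
E
```

```text
3.1 [ 0.4879 -0.1302  0.2005] [[0.115, -0.993, -0.0], [-0.993, -0.115, 0.0], [-0.0, 0.0, -1.0]] [-0.703  0.448  1.151  1.987 -0.483  1.018 -2.349] [ 0.36110021 -0.71954792 -0.03676482] 0.05237970538929759
shift [2.7 1.2 0.5] turn 0.071 heading -173.41
[[305.20251866   0.         255.94355758]
 [  0.         305.20251866 194.64863828]
 [  0.           0.           1.        ]] [[-0.993 -0.112 -0.029  0.496]
 [-0.116  0.961  0.25  -0.199]
 [ 0.     0.251 -0.968  0.336]
 [ 0.     0.     0.     1.   ]]
```

View pics/w1.png

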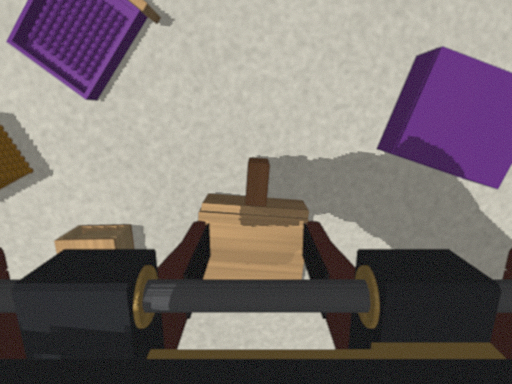

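The wrist view shows the wide tray's grip at (257,182), its end plate at (255,208) and the case between the fingers. I'll measure the grip by colour and depth.

```bash
python3 - <<'E'
from h import *
z=np.load('w1.npz');P=z['P'];im=z['im']
hsv=cv2.cvtColor(im,cv2.COLOR_RGB2HSV).astype(int);v,u=np.mgrid[:384,:512]
print(hsv[165:215:6,257].tolist())
Z=P[...,2]
base=(u>235)&(u<280)&(v>150)&(v<212)&(hsv[...,2]<110)&(hsv[...,1]>100)
m=base&(abs(Z-.045)<.006)
print(m.sum(),cv2.minAreaRect((P[m][:,:2]*1000).astype(np.float32)), np.percentile(P[m],[1,99],axis=0).round(4))
pl=(u>190)&(u<315)&(v>185)&(v<225)&(Z>.035)&(Z<.055)&~base
Q=P[pl];print(pl.sum(),np.percentile(Q,[1,99],axis=0).round(4))
# roof sides x edges by rows, plate far edge line
rows=[]
for uu in list(range(205,243,4))+list(range(275,305,4)):
    c=np.where(pl[:,uu])[0]
    if len(c): rows.append(P[c[0],uu,:2])
rows=np.array(rows);print('plate outer edge slope deg',np.degrees(np.polyfit(rows[:,0],rows[:,1],1)[0]),rows.mean(0))
for vv in range(162,206,6):
    c=np.where(m[vv])[0]; print(vv,P[vv,c[0],:2].round(4),P[vv,c[-1],:2].round(4)) if len(c) else 0
# roof edges along rows
for vv in range(228,275,9):
    c=np.where((abs(Z[vv]-.046)<.006)&(u[vv]>195)&(u[vv]<315)&(hsv[vv,:,2]>90))[0]
    if len(c): print('roof',vv,P[vv,c[0],:2].round(4),P[vv,c[-1],:2].round(4))
E
```

```text
[[13, 147, 80], [14, 129, 83], [14, 162, 77], [12, 131, 80], [13, 157, 81], [12, 119, 88], [12, 137, 82], [17, 117, 100], [17, 106, 115]]
981 ((481.4739990234375, -131.7924041748047), (47.6813850402832, 42.65422439575195), 83.72023010253906) [[ 0.4665 -0.1551  0.0403]
 [ 0.499  -0.1085  0.0451]]
2067 [[ 0.4348 -0.1229  0.0359]
 [ 0.5416 -0.0891  0.046 ]]
plate outer edge slope deg 2.6398346686845415 [ 0.48974795 -0.11118487]
162 [ 0.4979 -0.1545] [ 0.4863 -0.1555]
168 [ 0.4973 -0.1489] [ 0.4789 -0.1507]
174 [ 0.4976 -0.1429] [ 0.4793 -0.145 ]
180 [ 0.497  -0.1369] [ 0.4785 -0.1389]
186 [ 0.4973 -0.1309] [ 0.4787 -0.133 ]
192 [ 0.4966 -0.1249] [ 0.478  -0.1269]
198 [ 0.4979 -0.118 ] [ 0.4771 -0.1206]
204 [ 0.5053 -0.1105] [ 0.4774 -0.1146]
roof 228 [ 0.5308 -0.0832] [ 0.4373 -0.0944]
roof 237 [ 0.5289 -0.0739] [ 0.4367 -0.0845]
roof 246 [ 0.5283 -0.0634] [ 0.4348 -0.0739]
roof 255 [ 0.5275 -0.0534] [ 0.4335 -0.0644]
roof 264 [ 0.5299 -0.0424] [ 0.4308 -0.0542]
roof 273 [ 0.5311 -0.032 ] [ 0.4305 -0.0443]
```

servo_tool(rows=[[[3,0,20],0.071],[[3,0,50],0.071],[[3,0,80],0.071],[[3,0,110],0.071],[[3,0,130],0.071],[[3,0,145],0.071],[[3,0,155],0.071],[[3,0,160],0.071],[[3,0,163],0.071],[[3,0,163],0.071]])

```text
clock: 4.15
eef_pos: [0.4886, -0.1333, 0.0378]
ee_rot: [[0.05, -0.999, 0.0], [-0.999, -0.05, 0.0], [-0.0, -0.0, -1.0]]
wrist_force: [-0.2, 0.6, 0.1]
finger_gap: 0.0525
```

servo_tool(rows=[[[0,0,0],0],[[0,0,0],0],[[0,0,0],0],[[0,0,0],0],[[0,0,0],0],[[0,0,0],0],[[0,0,0],0],[[0,0,0],0]], hand=-1, newtons=55)

```text
clock: 4.95
eef_pos: [0.4884, -0.1333, 0.0377]
ee_rot: [[0.049, -0.999, 0.0], [-0.999, -0.049, 0.0], [-0.0, -0.0, -1.0]]
wrist_force: [-1.7, -0.5, 4.6]
finger_gap: 0.0218
```

```bash
python3 go.py .488 -.133 .037 -177.5
```

```text
4.95 [ 0.4884 -0.1333  0.0377] [[0.049, -0.999, 0.0], [-0.999, -0.049, 0.0], [-0.0, -0.0, -1.0]] [-0.464  0.676  0.863  2.102 -0.795  0.729 -2.168] [-1.67098188 -0.51105168  4.6489301 ] 0.021821906688369447
shift [-0.3  0.4  0.7] turn 0.006 heading -177.16
```

servo_tool(rows=[[[5,0,-1],0],[[18,0,-2],0],[[33,0,-3],0],[[48,0,-4],0],[[63,0,-4],0],[[78,0,-4],0],[[93,0,-4],0],[[108,0,-4],0],[[120,0,-4],0],[[130,0,-4],0]])

```text
clock: 5.95
eef_pos: [0.4945, -0.2649, 0.0415]
ee_rot: [[0.048, -0.999, -0.0], [-0.999, -0.048, -0.001], [0.001, 0.0, -1.0]]
wrist_force: [-0.1, -0.5, -1.6]
finger_gap: 0.0218
```

```bash
python3 - <<'E'
from h import *
st();d,K,T=snap('top','t2.png');P=cloud(d,K,T);im=d['image']
cv2.imwrite('pics/t2c.png',cv2.resize(im[120:280,180:400],None,fx=3.5,fy=3.5)[:,:,::-1])
Z=P[...,2];v,u=np.mgrid[:384,:512]
for n,R in(('wide',(u>225)&(u<283)&(v>185)&(v<260)),):
    m=(R&(Z>.035)&(Z<.055)&(d['depth']>0)).astype(np.uint8)
    k,l,s,c=cv2.connectedComponentsWithStats(m);i=1+np.argmax(s[1:,4]);print(s[i])
    print(cv2.minAreaRect((P[l==i][:,:2]*1000).astype(np.float32)))
    # pixel contour, cast to z=.046
    pts=cv2.findContours((l==i).astype(np.uint8),0,1)[0][0][:,0,:].astype(float)
    q=np.c_[(pts-K[:2,2])/K[0,0],np.ones(len(pts))]@T[:3,:3].T
    w=T[:3,3]+q*((.046-T[2,3])/q[:,2])[:,None]
    print(cv2.minAreaRect((w[:,:2]*1000).astype(np.float32)))
E
```

```text
5.95 [ 0.4945 -0.2649  0.0415] [[0.048, -0.999, -0.0], [-0.999, -0.048, -0.001], [0.001, 0.0, -1.0]] [-0.192  0.731  0.846  1.967 -0.77   0.801 -1.993] [-0.1055457  -0.54093503 -1.64492925] 0.02176395253848284
[ 238  198   43   43 1392]
((491.72662353515625, -50.55931091308594), (96.85672760009766, 100.19625854492188), 2.7583200931549072)
((491.69244384765625, -50.49855422973633), (96.8468246459961, 99.81922912597656), 2.6580557823181152)
```

View pics/t2c.png

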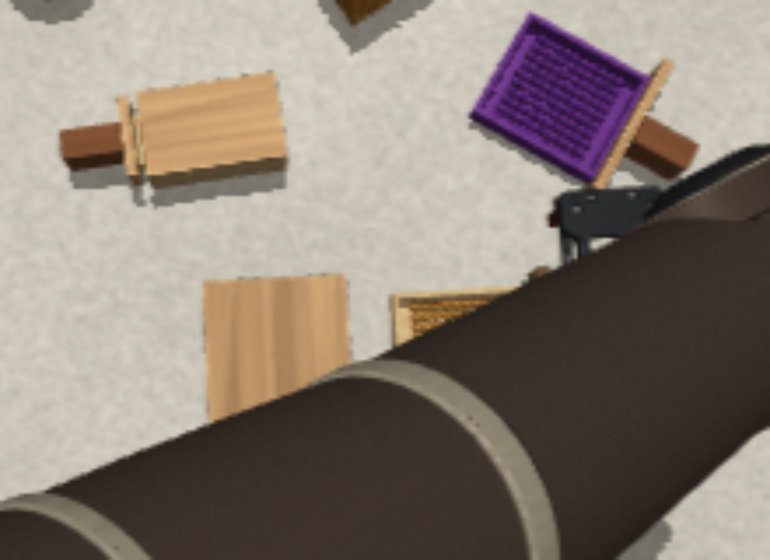

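Tray is fully out: the crop shows a gap between the case's right end (350,330) and the trough's front edge (395,330). Next I lift it, and turn it once it's clear.

servo_tool(rows=[[[0,0,-10],0],[[0,0,-25],0],[[0,0,-40],0],[[0,0,-55],0],[[0,0,-70],0],[[0,0,-75],-0.08],[[0,0,-75],-0.18],[[0,0,-75],-0.3],[[0,0,-75],-0.42],[[0,0,-75],-0.54]])

```text
clock: 7.0
eef_pos: [0.4951, -0.263, 0.1178]
ee_rot: [[0.56, -0.828, 0.001], [-0.828, -0.56, -0.0], [0.001, -0.001, -1.0]]
wrist_force: [-1.4, -0.2, -3.4]
finger_gap: 0.0219
```

```bash
python3 - <<'E'
from h import *
st();d,K,T=snap('scene','s2.png')
E
python3 go.py .4751 .1543 .11 2.6
```

```text
7.0 [ 0.4951 -0.263   0.1178] [[0.56, -0.828, 0.001], [-0.828, -0.56, -0.0], [0.001, -0.001, -1.0]] [-0.192  0.571  0.82   1.925 -0.539  0.879 -1.641] [-1.4004972  -0.21228738 -3.35683933] 0.021851244357646817
7.05 [ 0.4951 -0.2632  0.1179] [[0.566, -0.824, 0.001], [-0.824, -0.566, -0.0], [0.001, -0.001, -1.0]] [-0.191  0.57   0.818  1.924 -0.538  0.878 -1.635] [ 0.54610001 -0.29807775 -2.6802868 ] 0.021803621391981578
shift [-355.5 -219.8    7.7] turn -2.585 heading -145.53
```

View pics/s2.png

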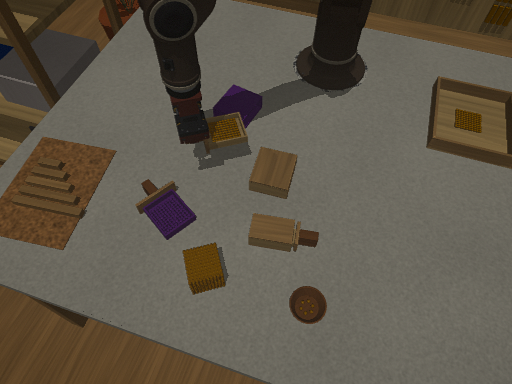

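The tray is held level at about (225,130), clear of everything. Turning continues.

servo_tool(rows=[[[0,0,0],-0.13],[[0,0,0],-0.26],[[0,0,0],-0.39],[[0,0,0],-0.52],[[0,0,0],-0.65],[[0,0,0],-0.78],[[0,0,0],-0.91],[[0,0,0],-1.04],[[0,0,0],-1.17],[[0,0,0],-1.3]])

```text
clock: 8.05
eef_pos: [0.4948, -0.2633, 0.1174]
ee_rot: [[0.949, 0.316, 0.0], [0.316, -0.949, -0.0], [0.0, 0.0, -1.0]]
wrist_force: [0.2, 0.4, -2.5]
finger_gap: 0.0214
```

```bash
python3 go.py .4751 .1543 .118 2.6
```

```text
8.05 [ 0.4948 -0.2633  0.1174] [[0.949, 0.316, 0.0], [0.316, -0.949, -0.0], [0.0, 0.0, -1.0]] [ 0.044  0.482  0.475  1.91  -0.294  0.818 -0.574] [ 0.23425372  0.36007845 -2.52406142] 0.021378767000304777
shift [ 113.2 -402.4   -0.8] turn -1.295 heading -71.59
```

servo_tool(rows=[[[3,-10,0],-0.13],[[9,-30,0],-0.26],[[17,-60,0],-0.39],[[25,-90,0],-0.52],[[34,-120,0],-0.65],[[42,-150,0],-0.78],[[51,-180,0],-0.91],[[59,-210,0],-1.04],[[68,-240,0],-1.17],[[76,-270,0],-1.295]])

```text
clock: 9.05
eef_pos: [0.4824, 0.018, 0.1174]
ee_rot: [[-0.045, 0.999, 0.001], [0.999, 0.045, -0.001], [-0.001, 0.001, -1.0]]
wrist_force: [0.1, -0.6, -2.8]
finger_gap: 0.0221
```

```bash
python3 go.py .4751 .1543 .118 2.6
```

```text
9.05 [0.4824 0.018  0.1174] [[-0.045, 0.999, 0.001], [0.999, 0.045, -0.001], [-0.001, 0.001, -1.0]] [-0.228  0.337  0.109  2.075 -0.053  0.731 -0.041] [ 0.06723679 -0.60383644 -2.78632393] 0.022092434763058146
shift [136.5  -1.1  -0.7] turn -0.0 heading 2.59
```

Now to the pre-insert point, then measure the case and tray.

servo_tool(rows=[[[10,0,0],0],[[30,0,0],0],[[60,-1,0],0],[[90,-1,0],0],[[115,-1,0],0],[[130,-1,10],0],[[137,-1,30],0],[[137,-1,50],0],[[137,-1,50],0],[[137,-1,50],0]])

```text
clock: 10.05
eef_pos: [0.4754, 0.1528, 0.0664]
ee_rot: [[-0.041, 0.999, -0.001], [0.999, 0.041, -0.001], [-0.001, -0.001, -1.0]]
wrist_force: [1.2, -1.0, -2.8]
finger_gap: 0.0212
```

```bash
python3 - <<'E'
from h import *
st();d,K,T=snap('top','t3.png');P=cloud(d,K,T);im=d['image']
w,_,_=snap('wrist');s,_,_=snap('scene')
np.savez('t3.npz',im=im,P=P)
A=cv2.resize(im[150:280,150:310],(480,390));B=cv2.resize(s['image'][100:230,230:390],(480,390))
cv2.imwrite('pics/m3.png',np.hstack([cv2.resize(A,(400,325)),cv2.resize(B,(400,325))])[:,:,::-1])
Z=P[...,2];v,u=np.mgrid[:384,:512]
m=((u>233)&(u<290)&(v>185)&(v<260)&(abs(Z-.046)<.006)&(d['depth']>0)).astype(np.uint8)
k,l,st_,c=cv2.connectedComponentsWithStats(m);i=1+np.argmax(st_[1:,4]);print(st_[i])
print(cv2.minAreaRect((P[l==i][:,:2]*1000).astype(np.float32)))
E
```

```text
10.05 [0.4754 0.1528 0.0664] [[-0.041, 0.999, -0.001], [0.999, 0.041, -0.001], [-0.001, -0.001, -1.0]] [-0.458  0.446  0.062  2.067 -0.044  0.632 -0.326] [ 1.24859279 -0.98426684 -2.76151636] 0.021216877919815302
[ 238  198   44   49 1926]
((484.2589416503906, -50.943260192871094), (111.86930847167969, 100.0348129272461), 2.452204942703247)
```

View pics/m3.png

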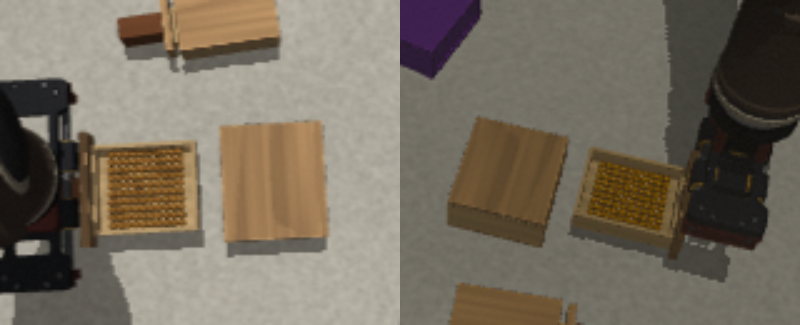

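The tray sits level and right way up at left (147,190), and the open left end of the case is at (222,185). I'll measure the tray's pose against the case.

```bash
python3 - <<'E'
from h import *
z=np.load('t3.npz');P=z['P'];Z=P[...,2];v,u=np.mgrid[:384,:512]
m=((u>188)&(u<234)&(v>195)&(v<255)&(Z>.025)&(Z<.07)&(P[...,0]>.3)).astype(np.uint8)
k,l,s,c=cv2.connectedComponentsWithStats(m);i=1+np.argmax(s[1:,4]);print(s[i]);Q=P[l==i]
print(cv2.minAreaRect((Q[:,:2]*1000).astype(np.float32)),np.percentile(Q[:,2],[2,50,98]))
th=np.radians(2.45);C=np.array([.4843,-.0509]);X=np.array([np.cos(th),np.sin(th)]);Y=np.array([-np.sin(th),np.cos(th)])
L=np.c_[(Q[:,:2]-C)@X,(Q[:,:2]-C)@Y]*1000
for y0 in range(70,190,8):
    k=abs(L[:,1]-y0)<3
    if k.sum()>3: print(y0,L[k,0].min().round(1),L[k,0].max().round(1),'rim z',np.percentile(Q[k,2],90).round(4))
e=r.sense()['eef_pos'][:2]-C;print('tcp in case',e@X,e@Y,'lead end',L[:,1].min())
from go import to
to(*(C+.0805*Y),.041,2.45)
E
```

```text
[ 189  206   41   38 1467]
((478.337158203125, 70.61964416503906), (86.00508117675781, 96.79644775390625), 2.504988193511963) [0.03489988 0.0429207  0.05688586]
78 -42.3 41.5 rim z 0.0569
86 -43.7 41.6 rim z 0.0467
94 -43.7 42.1 rim z 0.052
102 -43.3 40.0 rim z 0.0482
110 -42.9 40.7 rim z 0.0472
118 -42.5 40.9 rim z 0.0543
126 -42.2 41.3 rim z 0.0524
134 -43.8 41.9 rim z 0.0467
142 -43.6 42.2 rim z 0.053
150 -43.3 40.4 rim z 0.0505
158 -42.8 40.6 rim z 0.0525
166 -42.5 40.9 rim z 0.0527
tcp in case 0.0007070229158106182 0.20457227794468694 lead end 73.23430617658131
shift [-124.1   -0.6   26.5] turn -0.001 heading 2.38
```

servo_tool(rows=[[[0,0,10],0],[[0,0,20],0],[[0,0,25],0],[[-8,0,25],0],[[-20,0,25],0],[[-30,0,25],0],[[-40,0,25],0],[[-50,0,25],0],[[-60,0,25],0],[[-65,0,25],0]])

```text
clock: 11.2
eef_pos: [0.4784, 0.0875, 0.0418]
ee_rot: [[-0.042, 0.999, 0.0], [0.999, 0.042, -0.0], [-0.0, 0.0, -1.0]]
wrist_force: [-0.4, -0.6, -2.7]
finger_gap: 0.0217
```

```bash
python3 go.py .4809 .0304 .041 2.45
```

```text
11.2 [0.4784 0.0875 0.0418] [[-0.042, 0.999, 0.0], [0.999, 0.042, -0.0], [-0.0, 0.0, -1.0]] [-0.324  0.473  0.055  2.11  -0.046  0.559 -0.195] [-0.43419429 -0.59731412 -2.74557172] 0.021748831802510707
shift [-57.1   0.1   0.8] turn -0.001 heading 2.39
```

servo_tool(rows=[[[-8,0,0],0],[[-18,0,0],0],[[-28,0,0],0],[[-38,0,1],0],[[-46,0,2],0],[[-50,0,3],0],[[-53,0,3],0],[[-55,0,3],0]])

```text
clock: 12.0
eef_pos: [0.4807, 0.0339, 0.0386]
ee_rot: [[-0.043, 0.999, -0.0], [0.999, 0.043, 0.0], [0.0, -0.0, -1.0]]
wrist_force: [0.3, -0.5, -2.6]
finger_gap: 0.0216
```

servo_tool(rows=[[[-1,0,0],0],[[-2,0,0],0],[[-3,0,0],0],[[-3,0,0],0]])

```text
clock: 12.4
eef_pos: [0.4808, 0.031, 0.0387]
ee_rot: [[-0.043, 0.999, 0.0], [0.999, 0.043, 0.0], [0.0, 0.0, -1.0]]
wrist_force: [0.4, 0.4, -2.6]
finger_gap: 0.0218
```

servo_tool(rows=[[[-1,0,0],0],[[-2,0,0],0],[[-2,0,0],0]])

```text
clock: 12.7
eef_pos: [0.4809, 0.0295, 0.0387]
ee_rot: [[-0.043, 0.999, 0.0], [0.999, 0.043, 0.001], [0.001, 0.0, -1.0]]
wrist_force: [-0.3, 2.1, -2.1]
finger_gap: 0.0216
```

servo_tool(rows=[[[-1,0,0],0],[[-1,0,0],0]])

```text
clock: 12.9
eef_pos: [0.481, 0.0295, 0.0387]
ee_rot: [[-0.044, 0.999, 0.0], [0.999, 0.044, 0.002], [0.002, 0.0, -1.0]]
wrist_force: [0.0, 6.2, -1.7]
finger_gap: 0.022
```

Contact: the plate is against the case end, with the push force rising and no more travel. I'll lower the tray onto the floor and keep a light push on.

servo_tool(rows=[[[0,0,0.5],0],[[0,0,1],0],[[0,0,1],0]])

```text
clock: 13.2
eef_pos: [0.4811, 0.0295, 0.0379]
ee_rot: [[-0.044, 0.999, 0.0], [0.999, 0.044, 0.001], [0.001, 0.0, -1.0]]
wrist_force: [-1.6, 7.0, 0.5]
finger_gap: 0.0217
```

servo_tool(rows=[[[0,0,0],0],[[0,0,0],0],[[0,0,0],0],[[0,0,0],0],[[0,0,0],0]], hand=0.1)

```text
clock: 13.7
eef_pos: [0.481, 0.0277, 0.0377]
ee_rot: [[-0.043, 0.999, 0.0], [0.999, 0.043, -0.0], [-0.0, 0.0, -1.0]]
wrist_force: [0.3, -0.1, 0.8]
finger_gap: 0.0484
```

servo_tool(rows=[[[0,0,-10],0],[[0,0,-30],0],[[0,0,-60],0],[[0,0,-100],0],[[20,0,-130],0],[[60,0,-150],0],[[100,0,-160],0],[[145,0,-160],0],[[190,0,-160],0],[[220,0,-160],0]])

```text
clock: 14.7
eef_pos: [0.4707, 0.2512, 0.1988]
ee_rot: [[-0.045, 0.999, 0.001], [0.999, 0.045, 0.002], [0.001, 0.001, -1.0]]
wrist_force: [-0.1, 0.2, -0.1]
finger_gap: 0.0485
```

```bash
python3 - <<'E'
from h import *
st();d,K,T=snap('top','t4.png');P=cloud(d,K,T);im=d['image'];s,K2,T2=snap('scene');Ps=cloud(s,K2,T2)
A=im[135:265,170:310];B=s['image'][130:260,220:360]
cv2.imwrite('pics/m4.png',np.hstack([cv2.resize(A,(400,371)),cv2.resize(B,(400,371))])[:,:,::-1])
th=np.radians(2.45);C=np.array([.4843,-.0509]);X=np.array([np.cos(th),np.sin(th)]);Y=np.array([-np.sin(th),np.cos(th)])
L=np.stack([(P[...,:2]-C)@X,(P[...,:2]-C)@Y],-1)*1000;Z=P[...,2]
m=(abs(L[...,0])<80)&(abs(L[...,1])<130)&(Z>.035)&(Z<.06)
for x0 in(-48,-40,-20,0,3,20,40,48):
    k=m&(abs(L[...,0]-x0)<1.6); print(x0,L[k][:,1].min().round(1),L[k][:,1].max().round(1))
k=m&(L[...,1]>70);print('grip',L[k].min(0),L[k].max(0),np.median(Z[k]))
E
```

```text
14.7 [0.4707 0.2512 0.1988] [[-0.045, 0.999, 0.001], [0.999, 0.045, 0.002], [0.001, 0.001, -1.0]] [-0.554  0.306 -0.033  1.876  0.011  0.958 -0.546] [-0.06262341  0.22720739 -0.06314258] 0.04848612425491572
-48 -49.5 55.6
-40 -47.6 57.7
-20 -48.9 56.8
0 -47.6 102.1
3 -47.9 102.2
20 -48.8 57.5
40 -47.7 56.7
48 -47.9 56.5
grip [-11.17278179  70.17668353] [ 10.56053371 102.15192509] 0.044433252597364414
```

View pics/m4.png

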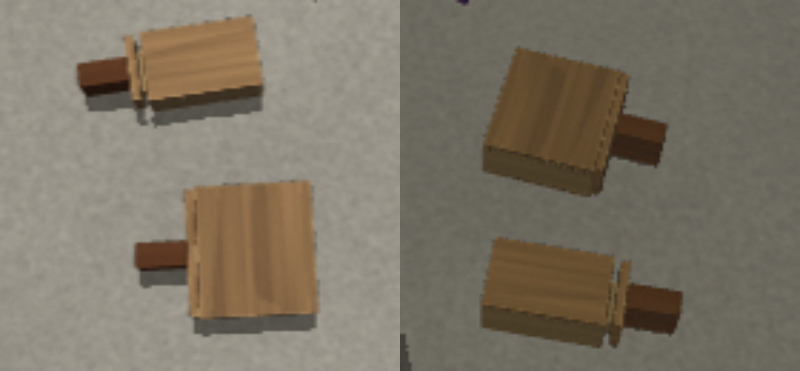

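The wide tray is home: its plate is flush with the case end at left (190,250), its outer face at about 57 mm (58 expected) and the grip end at 102 mm (102 expected). The narrow tray hasn't moved. Handing in.

```bash
python3 -c "
from station import r;print(r.job_done())"
```

```text
the job is handed in; nothing more can be done
None
```

The wide tray is back in its case the right way round: right way up, pushed fully home, grip on the robot's left. I gripped it with 55 N, pulled it clear on the right, lifted it and turned it 180°. I then slid it in from the left until the end plate met the case, lowered it onto the case floor, let go and backed off. The clock read about 14.7 s of the 48 s allowed.

**Last checks:**
- **Tray home:** the end plate's outer face measured about 57 mm from the case's middle (58 nominal). The grip's end measured 102 mm (102 nominal) and its top was at about 44 mm.
- **Forces:** in my readings the push against the case peaked at about 7 N. After release the wrist force was near zero.
- **Other items:** the narrow tray looked untouched in the last picture. The bead cube and dish were outside that view; the arm never went near them, but I did not measure them again.

None of these checks failed or disagreed.

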